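# Couple a drive stem to the food processor base and hold it home

### The job

First lift the orange dust cover off the food processor's drive unit and hang it by its eye on the steel peg of the grey stand, lying flat, and let go of it. Then take the blue drive stem out of its holder, turn it until its cross-shaped foot meshes with the slots of the drive coupling, slide it fully home and finish while still gripping it and pressing it down against the sprung pin: do not let go at the end. Leave the flour dredger, the spice jar and the kitchen timer alone.

Things in the scene. Friction and masses are not known exactly. Their poses are not given: they have to be found in the camera images.
- drive_unit: Fixed white round drive unit with a grey nose carrying three round keys, 78 mm radius at the foot, 70 mm at its flat top, 60 mm tall; a steel collar (60 mm across, top 68 mm above the worktop) stands 8 mm proud in the middle of the top. Origin: centre of the underside; z up, the nose points to -x.
- socket_mouth (a point): Centre of the steel coupling's top face, 8 mm above the unit's flat top; z up, x and y along the two slots of its cross-shaped socket (each slot 12 mm wide, 35 mm long; same every quarter turn); red marks on the collar in line with the slots. The coupling stands at any angle to the housing and turns only stiffly about z (0.08 N m). The cover hides it at the start.
- interlock (a joint): Sprung brass pin (10 mm thick) in the bottom of the socket; 0 = up (its top 26 mm below the collar's top), grows downward in m. It reads about 0.006 when the stem is home, which takes about 10 N (5 N at the first touch). It pushes a stem that is let go up again by 6 mm.
- cover: Loose orange dust cover, 0.08 kg: round cap 74 mm across, 14 mm tall, hollow below (66 mm wide, 10 mm deep), sits over the collar on the unit's flat top; finger fin (36 mm along x, 12 mm thick along y, 14 to 56 mm above the origin); tab 5 mm thick along +x with the eye. Origin: centre of the cap's underside; z up. Grip the fin with the finger tips at least 18 mm above the origin.
- cover_eye (a point): Centre of the eye (round hole 20 mm in diameter) in the cover's tab, at the underside, 58 mm along +x from the cover's origin. The tab ends 79 mm from the origin and is 36 mm wide.
- stand: Fixed grey stand: plate 110 mm along x, from -107 to +127 mm along y, top 12 mm above the worktop. Steel peg at the origin, black round stem holder at y = +85 mm; the bare part from y = -20 to -107 mm is where the cover's cap has room to lie (cover's x along the stand's +y). Origin: underside below the peg; z up.
- peg_base (a point): Foot of the upright steel peg (9 mm thick, 45 mm tall) on the top of the stand's plate. The cover hangs on it when the peg stands through the eye and the cover lies flat on the plate.
- holder_rim (a point): Centre of the rim of the black holder tube (54 mm outside, 40 mm inside, 36 mm tall on the plate); the stem's flange rests on this rim at the start and the foot hangs freely inside, at any angle.
- stem: Loose blue drive stem, 0.12 kg, 87 mm tall: cross-shaped foot, arms along x and y (32 mm over the ends, 9 mm thick; lowest 7 mm narrower as lead-in), round flange 48 mm across from z 32 to 40 mm, finger fin with white ribs above (36 mm along x, 14 mm thick along y, up to 87 mm). Origin: centre of the foot's lower end; z up. Home, the flange lies on the collar: origin 32 mm below socket_mouth.
- flour_dredger: Grey metal flour dredger with a handle, 112 mm tall; leave alone. Origin: centre of the underside.
- spice_jar: Small spice jar with a dark lid, 41 mm across, 105 mm tall; leave alone. Origin: centre of the underside.
- kitchen_timer: Red and white round kitchen timer, 68 mm across, 36 mm tall; leave alone. Origin: centre of the underside.
Not all that is in view belongs to the job. What is shaped like the cover but brown is not meant. Several things have the shape of the stem; the one meant has the colours described above.

How it is judged:
By the outcome, as a careful person would: the job done as asked, in the order asked, and still so for the second after the job is handed in, while the arm keeps its last pose, push and grip.
It also fails if it takes over 61 s, if anything falls off the work surface, if the arm or the gripper's body presses on something with over 40 N, if the wrist force passes 120 N, or if a joint passes its speed limit or range.

### The arm

A 6-joint arm with a two-finger parallel gripper is mounted at the origin on a cart in front of the work surface, level with it; the furniture and walls round the work are solid. World frame = base frame: x ahead of the robot, y to its left, z up, the work surface at z = 0. Lengths are in mm, angles in degrees, forces in N, time in s.
With the tool pointing down it reaches from about 425 to 925 mm from the base axis. Payload 12.5 kg.
Tool frame: the origin (TCP) lies at the centre of the arm's flange, where the gripper is bolted on; the fingertips stand 173 mm ahead of it and the grasp point (between the pads) lies 155 mm ahead of it; z points along the fingers, y is the direction in which the jaws open and shut (so a half turn about z gives the same grasp; the last joint's range is limited). The gripper opens to 85 mm and grips with 20 to 120 N. Pads are 22 mm wide; open, the fingers measure 114 mm over their backs; the gripper's body (76 mm by 85 mm) begins 54 mm behind the grasp point. The pads swing forward as they close: fully open they stand 13 mm farther back than shut.
Start: joints at [-80.535, 28.126, 89.318, -0, 62.55, -6.05], TCP at [167.209, -602.218, 404.727] pointing down, gripper open.
Joint ranges: [-177.58, 177.58], [-47.91, 125.51], [2.72, 160], [-65.01, 245.01], [3.68, 167.84], [-153.87, 153.87]. Speed limits (degrees/s): [127.2, 127.2, 159.86, 180, 180, 180].

### API

Orientations are given as [roll, pitch, yaw] about the fixed x, y, z axes, in that order (R = Rz(yaw) Ry(pitch) Rx(roll)).
In Python, from workcell import env gives the robot as it stands.
- The arm moves only by the tool arm_command, never from a script. Its arguments are lists of equal length, an entry for each row: "delta_pos": the shift along the world's x, y, z in m, a list of three; "turn": the turn about the world's z in degrees. A call has 1 to 12 rows; each row is the pose to reach, as a shift and turn from the pose measured when the call began; what a row does not reach only later rows make up. A row lasts 1/8 s, in which the tool goes at most 62.5 mm and 10.7 degrees, less where a joint would pass 70% of its speed; a pose out of reach is approached as far as the arm can. A call with a gripper value outside its range is refused whole. "jaw" is the opening, from 0 (shut) to 1 (fully open), set as the call begins (left out, the last holds). The fingers move at their own pace and stop on an object; "force" is the grip in N (left out, the last holds). Time passes only in rows, so rows that repeat a pose let the fingers close. It gives the time, the measured TCP pose, the force and the opening at its end, in the units of the state.
- env.get_obs(): the state, without advancing time (a new reading comes with each control period).
- env.capture(name): name is "scene" or "side" or "wrist"; returns a dict with "pixels" (480x640x3 uint8, blue, green, red), "depth" (480x640 float32, mm along the optical axis (not along the pixel's ray), 0 where there is no reading), "K" (3x3 intrinsics, pixels), "k1" (the pictures are not rectified: a ray, as slopes to the right and down, at radius r is drawn at 1 + k1 r^2 times it, then the intrinsics apply), "R" (3x3) and "t" (3): a world point X has camera coordinates R X + t. Camera axes: x right, y down, z forward; pixel columns grow to the right and rows downward; lengths in mm; the calibration is good to about 2 mm. A picture is of the moment at which its call begins.
- env.sign_off(): hands the job in, once; it reports no verdict.
The state is a dict: "clock": time; "qpos": joint angles; "dq": joint speeds; "tau": joint torques, N m; "tcp_pos": TCP position; "tcp_rot": TCP orientation; "ft_force": force on the tool from outside, world axes, zero at the start; "torque": the same for the moment, N m; "opening": opening from 0.0 (shut) to 1.0 (fully open).
Only numpy, scipy, OpenCV 4.12 (cv2) and the standard library are available. Lean on these libraries where they do the work, as an engineer would, in place of code of your own. Each camera call takes 0.05 s, during which the arm holds its last target.

## Working session

There is one attempt and no reset: what is moved stays moved. The work goes in short steps, Python scripts to look and compute and a tool call to move; the robot and the scene stay as the last step left them, time stands still between calls to the robot, and variables do not carry over. Pictures are saved under pics/ and viewed, and the job is handed in when it is done.

Besides the shell and the picture viewer there is one more tool, called after "Emit:" by a JSON object that holds its "api" and its "payload". arm_command: Moves the arm, as the interface text tells. Its arguments: {"type":"object","properties":{"delta_pos":{"type":"array","items":{"type":"array","items":{"type":"number"}}},"turn":{"type":"array","items":{"type":"number"}},"jaw":{"type":"number"},"force":{"type":"number"}},"required":["delta_pos","turn"]}

```bash
ls; mkdir -p pics; cat > h.py <<'E'
import numpy as np,cv2,pickle
from workcell import env
def cap(n,tag):
    c=env.capture(n); cv2.imwrite(f'pics/{tag}.png',c['pixels']); pickle.dump(c,open(f'pics/{tag}.pkl','wb')); return c
def load(tag): return pickle.load(open(f'pics/{tag}.pkl','rb'))
def ray(c,u,v):
    K=np.array(c['K']);d=np.array([(u-K[0,2])/K[0,0],(v-K[1,2])/K[1,1]])
    p=d.copy()
    for _ in range(20): p=d/(1+c['k1']*(p@p))
    R=np.array(c['R']);t=np.array(c['t']).ravel()
    return -R.T@t, R.T@np.array([p[0],p[1],1.])
def atz(c,u,v,z):
    o,d=ray(c,u,v); return o+d*(z-o[2])/d[2]
def atd(c,u,v,w=1):
    o,d=ray(c,u,v); D=c['depth'][int(v)-w:int(v)+w+1,int(u)-w:int(u)+w+1]; D=D[D>0]
    return o+d*np.median(D) if len(D) else None
def tri(L):
    A=np.zeros((3,3));b=np.zeros(3)
    for c,u,v in L:
        o,d=ray(c,u,v);d=d/np.linalg.norm(d);P=np.eye(3)-np.outer(d,d);A+=P;b+=P@o
    X=np.linalg.solve(A,b)
    return X,[np.linalg.norm(np.cross(X-ray(c,u,v)[0],ray(c,u,v)[1]/np.linalg.norm(ray(c,u,v)[1]))) for c,u,v in L]
def proj(c,X):
    R=np.array(c['R']);t=np.array(c['t']).ravel();x=R@np.array(X)+t;p=x[:2]/x[2];p=p*(1+c['k1']*(p@p));K=np.array(c['K'])
    return K[0,0]*p[0]+K[0,2],K[1,1]*p[1]+K[1,2]
def crop(tag,u0,v0,u1,v1,s,out):
    im=cv2.imread(f'pics/{tag}.png')[v0:v1,u0:u1]; im=cv2.resize(im,None,fx=s,fy=s,interpolation=cv2.INTER_CUBIC)
    st=10 if s>=4 else 20
    for u in range((u0//st+1)*st,u1,st):
        cv2.line(im,((u-u0)*s,0),((u-u0)*s,6),(0,255,0),1); cv2.putText(im,str(u),((u-u0)*s-10,16),0,.35,(0,255,0),1)
    for v in range((v0//st+1)*st,v1,st):
        cv2.line(im,(0,(v-v0)*s),(6,(v-v0)*s),(0,255,0),1); cv2.putText(im,str(v),(8,(v-v0)*s+4),0,.35,(0,255,0),1)
    cv2.imwrite(f'pics/{out}.png',im)
E
python3 - <<'E'
from h import *
for n in ('scene','side','wrist'):
    c=cap(n,n+'0'); print(n,c['K'],c['k1'],-np.array(c['R']).T@np.array(c['t']).ravel(),np.array(c['R'])[2])
print(env.get_obs())
E
```

```text
pics
scene [[465.07361956   0.         319.74570249]
 [  0.         465.07361956 240.83006904]
 [  0.           0.           1.        ]] -0.028248869262155685 [-571.49904488  549.94326507  938.42080817] [ 0.73068819 -0.36842446 -0.57476795]
side [[532.24439823   0.         321.38159706]
 [  0.         532.24439823 235.85772806]
 [  0.           0.           1.        ]] -0.04450598961088671 [1408.77496914  559.32767619 1105.44954046] [-0.60775236 -0.37906343 -0.69781659]
wrist [[400.00363409   0.         324.19185791]
 [  0.         400.00363409 243.35703109]
 [  0.           0.           1.        ]] -0.06265416132913763 [ 236.15211565 -582.84920474  372.78248677] [-0.27379769 -0.07491202 -0.95886548]
{'clock': 0.15, 'qpos': array([-8.05336211e+01,  2.81545881e+01,  8.93417650e+01,  8.19134669e-04,
        6.25482627e+01, -6.04862328e+00]), 'dq': array([-0.06227199, -0.08439727, -0.0696387 , -0.03695808,  0.01426352,
       -0.08625027]), 'tau': array([ 1.70260530e-03, -6.18707871e+01, -2.61692154e+01, -1.19231727e-04,
        3.18080631e-03,  7.52627784e-05]), 'tcp_pos': array([ 167.21995854, -602.19172566,  404.28159776]), 'tcp_rot': array([-1.79955709e+02, -5.42383583e-03,  1.55146222e+01]), 'ft_force': array([-0.07382694,  0.52792435, -0.52580162]), 'torque': array([-0.03040614,  0.05901212, -0.00539364]), 'opening': 0.9965621793274261}
```

View pics/scene0.png

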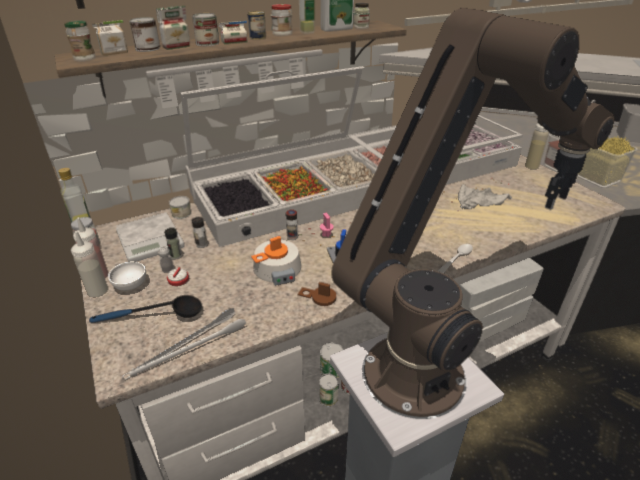

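View pics/side0.png

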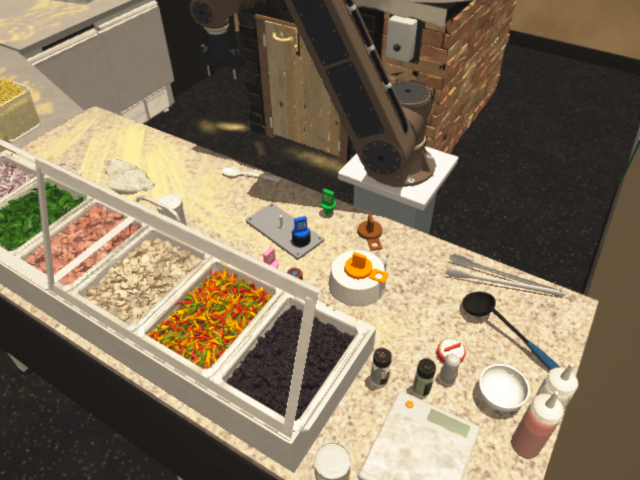

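View pics/wrist0.png

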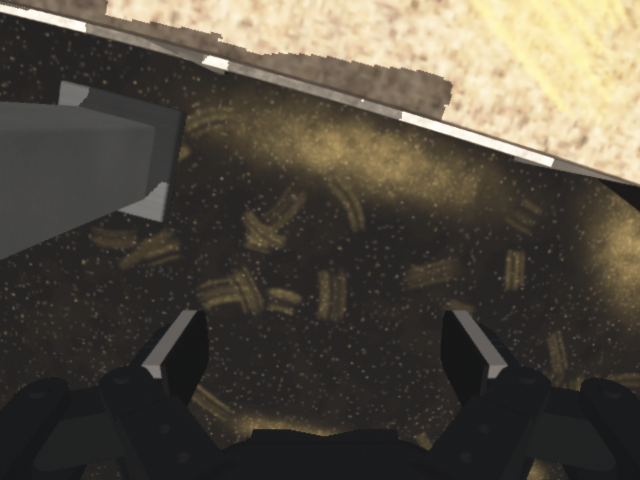

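The side view shows the drive unit with the orange cover near (358,277), and the grey stand with the blue stem near (300,230). The brown decoy is at (370,230), and there are green and pink stem decoys. Next I'll enlarge these areas.

```bash
python3 - <<'E'
from h import *
crop('side0',230,180,430,320,4,'c1'); crop('scene0',230,190,390,310,5,'c2')
c=load('side0')
for n,p in dict(fin=(358,257),cap=(362,275),unit=(340,285),stem=(300,222),peg=(281,216),plate=(262,222),plate2=(312,250),brown=(370,219),green=(328,193),pink=(270,256),rail=(200,235),jar=(296,271),tray=(350,330),post=(300,360)).items(): print(n,p,atd(c,*p))
E
```

```text
fin (358, 257) [559.01751754 139.88558154 109.55824381]
cap (362, 275) [577.68666012 163.73475979  71.787537  ]
unit (340, 285) [621.88108373 124.01359758  52.21293636]
stem (300, 222) [510.15450444 -71.38871424  92.44888006]
peg (281, 216) [ 482.65991226 -158.0101148    53.31556694]
plate (262, 222) [ 496.96781878 -221.31267751   10.24434575]
plate2 (312, 250) [510.98780518 -33.08146835   1.07259301]
brown (370, 219) [359.74310943  73.04972766  54.58094032]
green (328, 193) [351.04442603 -75.60918617  83.07066239]
pink (270, 256) [643.18015926 -81.78421744  68.09981207]
rail (200, 235) [963.94915923  36.82891874 473.04298935]
jar (296, 271) [679.1906853   27.84146717 105.34136716]
tray (350, 330) [755.40506857 227.68402126  88.78954525]
post (300, 360) [1012.42618869  267.82886806  338.59412942]
```

View pics/c1.png

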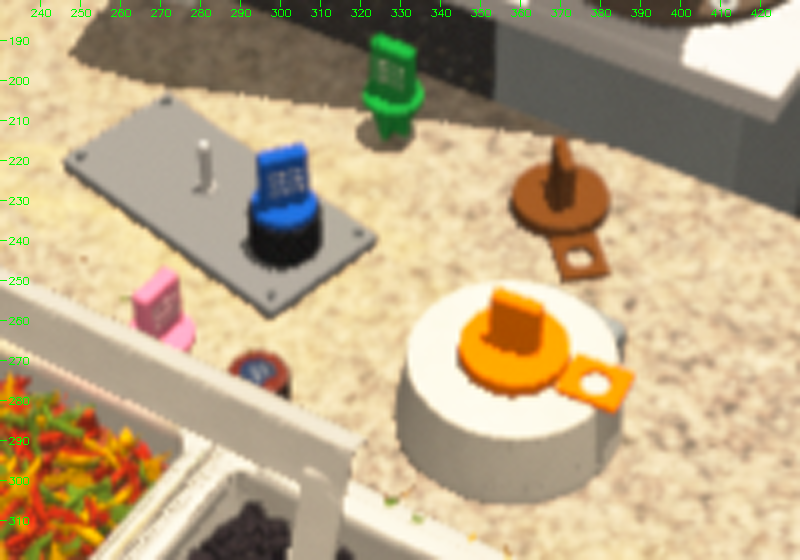

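View pics/c2.png

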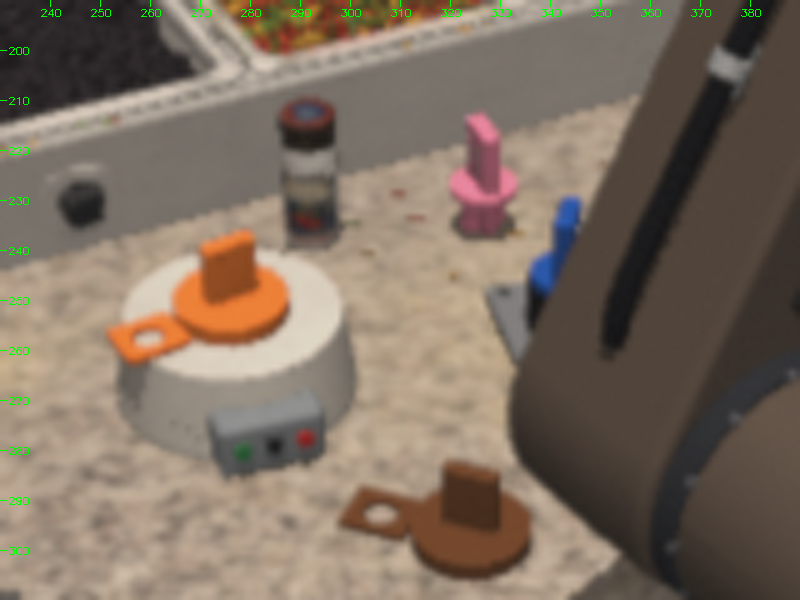

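```bash
python3 - <<'E'
from h import *
c=load('side0');s=load('scene0')
for n,p in [('A',(271.5,204.5)),('B',(246.5,221)),('C',(297,258.5)),('D',(324,240))]: print(n,atz(c,*p,12))
print('peg',atz(c,282,228,12),'pegtop tri z57',atz(c,280.7,216,57))
print('eye side z65',atz(c,379,276,65),'scene',atz(s,269.8,257.5,65),tri([(c,379,276),(s,269.8,257.5)]))
print('cap', [atz(c,u,v,74) for u,v in((344.5,268),(372,268))])
print('fin top side',[atz(c,*p,116) for p in((353.5,253.5),(366.5,258.5))])
print('fin top scene',[atz(s,*p,116) for p in((270.5,239),(281,236.5))])
print('stem top',[atz(c,*p,103) for p in((294.5,219),(306,217))])
E
```

```text
A [ 417.44281724 -242.41677383   12.        ]
B [ 519.22993235 -263.10085111   12.        ]
C [570.12169372 -45.53694697  12.        ]
D [467.25726153 -19.0264931   12.        ]
peg [ 488.81223305 -153.08902611   12.        ] pegtop tri z57 [ 486.35973856 -156.25347023   57.        ]
eye side z65 [552.3776072  200.58481138  65.        ] scene [529.30598246 169.18486808  65.        ] (array([537.77510059, 180.59801788,  53.39040518]), [np.float64(15.131129576238978), np.float64(15.131129576239001)])
cap [array([581.71430887, 113.8179854 ,  74.        ]), array([544.45131325, 175.29160328,  74.        ])]
fin top side [array([559.63030599, 126.70783728, 116.        ]), array([557.898611  , 163.68502694, 116.        ])]
fin top scene [array([552.42761664, 154.01172351, 116.        ]), array([550.16696604, 119.70930163, 116.        ])]
stem top [array([517.14790595, -84.72706161, 103.        ]), array([493.54149239, -61.7438295 , 103.        ])]
```

Emit:
{"api": "arm_command", "payload": {"delta_pos": [[0.045, 0.03, 0.01], [0.09, 0.063, 0.03], [0.134, 0.095, 0.045], [0.178, 0.126, 0.045], [0.222, 0.158, 0.045], [0.266, 0.19, 0.045], [0.31, 0.22, 0.045], [0.318, 0.27, 0.045], [0.325, 0.32, 0.045], [0.33, 0.37, 0.045], [0.333, 0.41, 0.045], [0.333, 0.41, 0.045]], "turn": [6, 12, 18, 24, 30, 36, 42, 48, 54, 61, 61, 61], "jaw": 1, "force": 40}}

```text
clock: 1.65
tcp_pos: [500.3, -190.0, 449.4]
tcp_rot: [-179.9, -0.0, 76.7]
ft_force: [-0.5, -1.2, 0.3]
opening: 0.996
```

```bash
python3 - <<'E'
from h import *
c=cap('wrist','w1'); o=env.get_obs(); print(o['clock'],o['tcp_pos'],o['tcp_rot'],o['ft_force'],o['qpos'])
E
```

```text
1.7 [ 500.32756366 -191.33862421  449.39555289] [-1.79958712e+02  3.65662747e-03  7.66289177e+01] [-0.33500725  0.34473068 -0.68503343] [-2.79927230e+01  1.82358176e+01  9.84080213e+01 -1.56139443e-02
  6.33951896e+01 -1.46146422e+01]
```

View pics/w1.png

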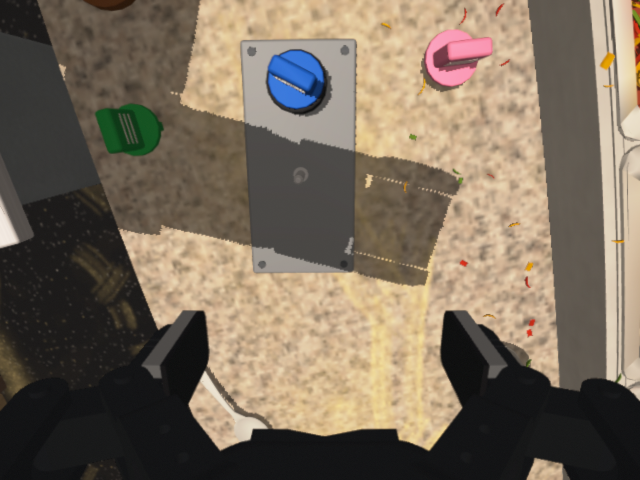

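Good view: the plate corners are at (242,41), (356,39), (354,271) and (255,272). The peg is at (300,175) and the stem at (297,80). Next I'll move over the cover.

```bash
python3 - <<'E'
from h import *
crop('w1',235,35,365,130,6,'c3');crop('w1',235,120,365,280,5,'c4')
E
```

```text
(no output)
```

View pics/c3.png

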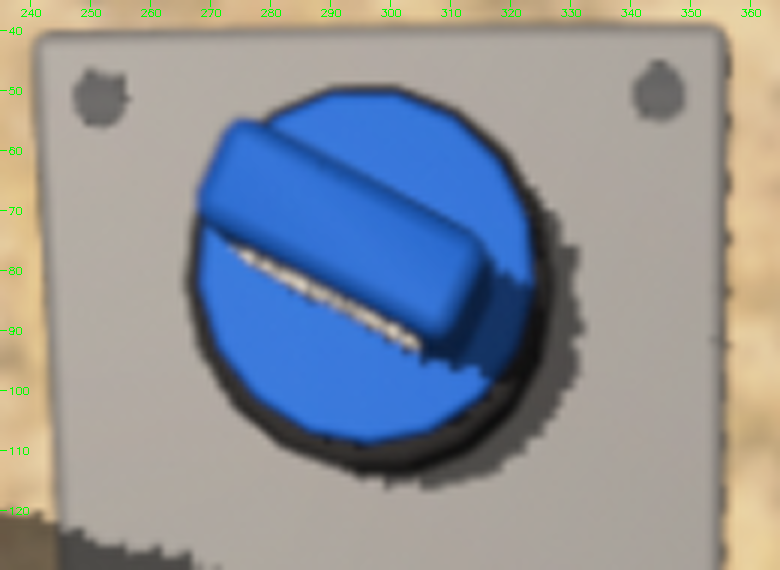

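View pics/c4.png

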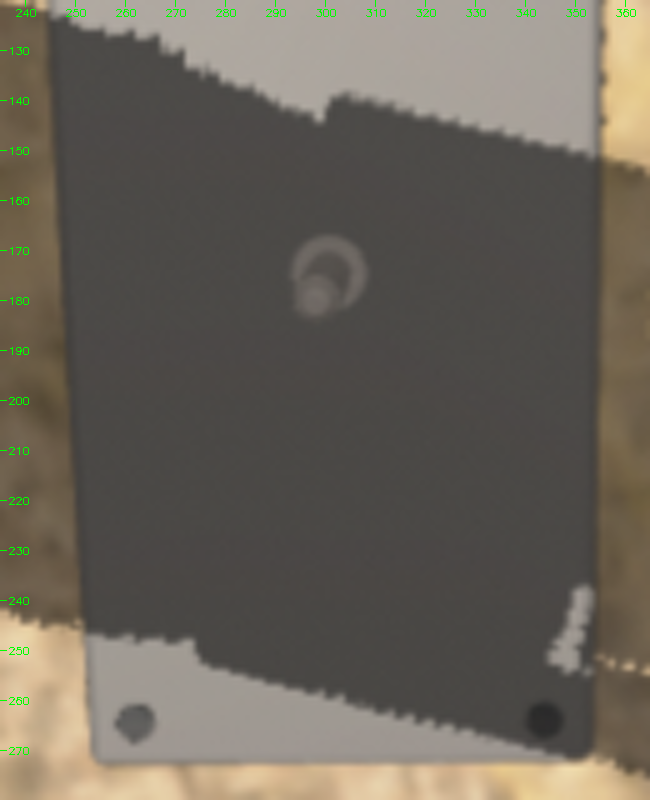

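Emit:
{"api": "arm_command", "payload": {"delta_pos": [[0.01, 0.03, 0], [0.02, 0.08, 0], [0.03, 0.13, 0], [0.04, 0.18, 0], [0.05, 0.22, 0], [0.055, 0.25, 0], [0.055, 0.27, 0], [0.055, 0.27, 0]], "turn": [2, 5, 10, 15, 18, 18, 18, 18]}}

```text
clock: 2.7
tcp_pos: [555.4, 78.8, 449.2]
tcp_rot: [-179.9, 0.0, 94.7]
ft_force: [-0.4, -0.7, -0.3]
opening: 1.004
```

```bash
python3 - <<'E'
from h import *
c=cap('wrist','w2'); o=env.get_obs(); print(o['clock'],o['tcp_pos'],o['tcp_rot'],o['ft_force'],o['qpos'])
E
```

```text
2.75 [555.40068357  78.16940187 449.24243299] [-1.79941481e+02  1.71998196e-02  9.46297219e+01] [-0.27600089  1.02227058 -0.09107678] [ 1.26689214e+00  2.04009532e+01  9.50681278e+01 -2.28097146e-02
  6.45883298e+01 -3.35302258e+00]
```

View pics/w2.png

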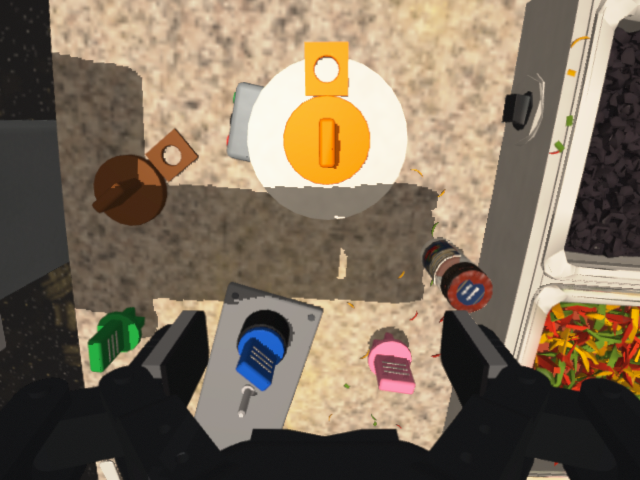

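The cover's eye is at (327,69), its fin runs from about (328,119) to (328,166), and its yaw is close to the tool's. I'll crop for accuracy.

```bash
python3 - <<'E'
from h import *
crop('w2',270,35,390,195,5,'c5'); crop('w2',215,285,330,430,5,'c6')
E
```

```text
(no output)
```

View pics/c5.png

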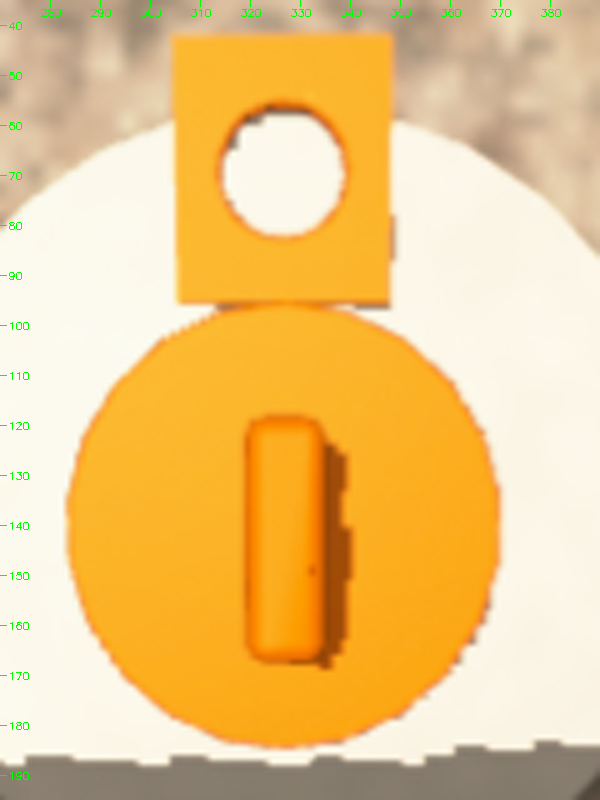

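View pics/c6.png

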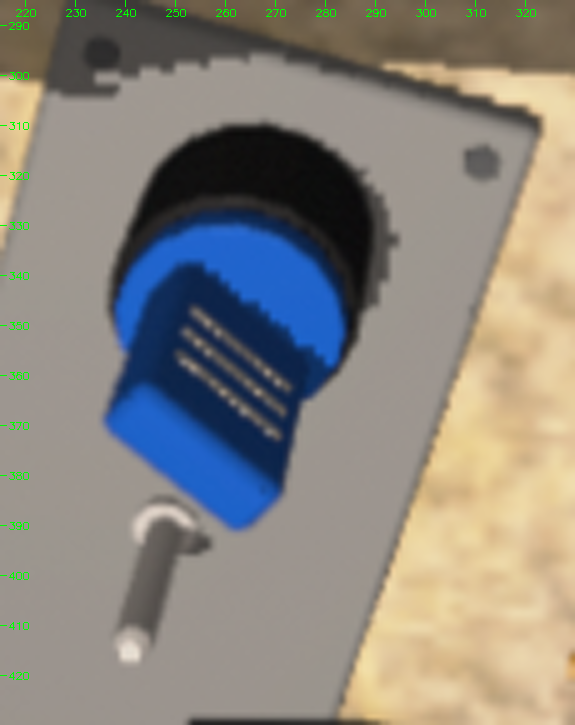

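```bash
python3 - <<'E'
from h import *
a=load('w1');b=load('w2');sd=load('side0')
ang=lambda v:np.degrees(np.arctan2(v[1],v[0]))
eye=atz(b,326.9,69,65);cap_=atz(b,326.7,140.2,74);fin=atz(b,326.8,143,116)
print('eye',eye,'cap',cap_,'fin',fin,'yaw',ang((eye-cap_)[:2]), np.linalg.norm(eye-cap_))
f=[atz(b,*p,116) for p in((319,120),(319,165),(334.5,120),(334.5,165))];print('finyaw',ang((f[0]-f[1])[:2]),ang((f[2]-f[3])[:2]))
t=[atz(b,*p,65) for p in((304.5,42),(349,42),(306,95.5),(348,95.5))]; print('tabwidth',np.linalg.norm(t[0]-t[1]),np.linalg.norm(t[2]-t[3]),'tab yaw',ang((t[0]+t[1]-t[2]-t[3])[:2]))
print('tri eye w/side',tri([(b,326.9,69),(sd,379,276)]),'depth fin',atd(b,327,143),'cap',atd(b,300,140),'tab',atd(b,312,88),'unit',atd(b,260,140))
print('tri fin w/ side', tri([(b,326.8,143),(sd,360,256)]))
q=[atz(a,*p,12) for p in((242,41),(357,39),(354,271),(254,272))]; print('plate',q); print('ydir',ang((q[0]-q[3])[:2]),ang((q[1]-q[2])[:2]),'len',np.linalg.norm(q[0]-q[3]),np.linalg.norm(q[0]-q[1]))
m=sum(q)/4; yd=(q[0]+q[1]-q[2]-q[3]);yd/=np.linalg.norm(yd); print('peg from plate',m-10*yd,'holder',m+75*yd)
print('peg base w1',atz(a,300.7,174.3,12),'w2',atz(b,247,389.5,12),'tri',tri([(a,300.7,174.3),(b,247,389.5)]))
print('peg top w1',atz(a,298,179,57),'w2',atz(b,241,415,57),'tri',tri([(a,298,179),(b,241,415)]))
print('stem flange w1',atz(a,295.5,79,56),'w2',atz(b,260,352,56))
s1=[(276,55),(268.5,69),(316,75),(309,90)]
s2=[(244,361.5),(236,369),(271.5,383),(262.5,391)]
S=[tri([(a,*p),(b,*r)]) for p,r in zip([(276,55),(316,75),(309,90),(268.5,69)],[(236,369),(262.5,391),(271.5,383),(244,361.5)])]
for x in S: print(x)
P=[x[0] for x in S]; print('stem c',sum(P)/4,'yaw',ang((P[0]-P[1])[:2]),ang((P[3]-P[2])[:2]))
z=[atz(a,*p,107) for p in((276,55),(316,75),(309,90),(268.5,69))]; print(z, sum(z)/4,ang((z[0]-z[1])[:2]),ang((z[3]-z[2])[:2]))
E
```

```text
eye [546.98527388 196.14914053  65.        ] cap [551.57215796 139.18851923  74.        ] fin [551.47728167 138.61516915 116.        ] yaw 94.60393896992159 57.849389667796764
finyaw 94.5421987604289 95.1018945006317
tabwidth 36.14181543511711 35.099229148265316 tab yaw 95.09957018427956
tri eye w/side (array([546.66533972, 197.58742872,  57.65408983]), [np.float64(0.5657953777670665), np.float64(0.5657953777670465)]) depth fin [551.63277307 138.58829604 115.0357725 ] cap [529.28991047 137.51530354  73.63866353] tab [535.85732761 180.31482002  64.31587139] unit [493.68139583 134.21507309  59.61049587]
tri fin w/ side (array([550.92460684, 139.68723845, 106.20060315]), [np.float64(1.6008381968147802), np.float64(1.600838196814873)])
plate [array([458.64974869, -26.35000825,  12.        ]), array([563.71775188, -49.7401318 ,  12.        ]), array([ 512.53165461, -274.10731702,   12.        ]), array([ 406.80713167, -250.49289588,   12.        ])]
ydir 76.97690956447923 77.14874294448825 len 230.06018998431597 107.64006305361707
peg from plate [ 483.187749  -159.9187502   12.       ] ho
[... 747 characters left out ...]
.35102829, 112.08932167]), [np.float64(3.257757582062153), np.float64(3.2577575820621663)])
(array([513.95774316, -90.85637035,  88.22596563]), [np.float64(3.4100110507567316), np.float64(3.4100110507567662)])
(array([487.1825442 , -68.71867051,  89.12539346]), [np.float64(3.2319203776023326), np.float64(3.2319203776022825)])
stem c [501.66900603 -76.54849862  99.95015731] yaw 140.77005563238143 140.41610148036054
[array([493.45331454, -63.18110907, 107.        ]), array([518.32568179, -83.2258329 , 107.        ]), array([510.88244275, -92.18463508, 107.        ]), array([485.70179457, -71.14259173, 107.        ])] [502.09080841 -77.43354219 107.        ] 141.13454310701331 140.1164040339535
```

Emit:
{"api": "arm_command", "payload": {"delta_pos": [[-0.002, 0.03, -0.01], [-0.004, 0.06, -0.04], [-0.004, 0.06, -0.09], [-0.004, 0.06, -0.14], [-0.004, 0.06, -0.17], [-0.004, 0.06, -0.185], [-0.004, 0.06, -0.194], [-0.004, 0.06, -0.194]], "turn": [0.3, 0.3, 0.3, 0.3, 0.3, 0.3, 0.3, 0.3], "jaw": 0.6}}

```text
clock: 3.75
tcp_pos: [551.6, 137.9, 255.6]
tcp_rot: [-180.0, 0.0, 94.9]
ft_force: [0.6, 0.2, 0.5]
opening: 0.599
```

```bash
python3 - <<'E'
from h import *
c=cap('wrist','w3'); o=env.get_obs(); print(o['clock'],o['tcp_pos'],o['tcp_rot'],o['ft_force'],o['opening'])
E
```

```text
3.8 [551.62767245 138.01666586 256.00547903] [1.79993113e+02 1.59317638e-02 9.49213932e+01] [-1.17593092  0.24631275 -0.09939418] 0.6041714650101874
```

View pics/w3.png

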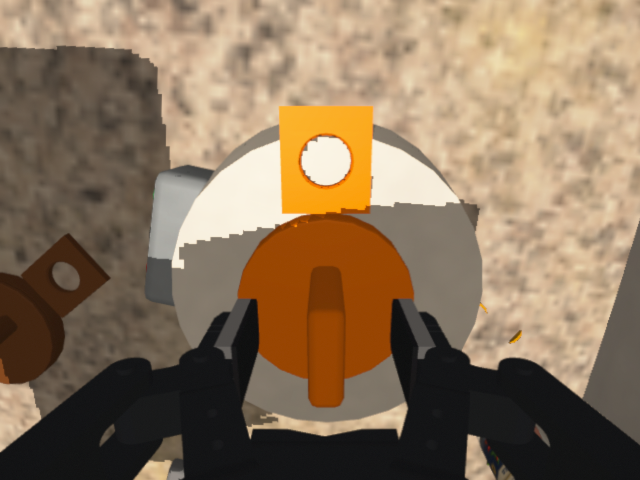

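The fin at (326,340) sits centred between the pads at (240,340) and (405,340). I'll close on it and lift.

Emit:
{"api": "arm_command", "payload": {"delta_pos": [[0, 0, 0], [0, 0, 0], [0, 0, 0], [0, 0, 0], [0, 0, 0], [0, 0, 0]], "turn": [0, 0, 0, 0, 0, 0], "jaw": 0, "force": 60}}

```text
clock: 4.55
tcp_pos: [551.8, 138.1, 256.8]
tcp_rot: [179.9, 0.0, 94.9]
ft_force: [-1.7, -0.3, 6.8]
opening: 0.134
```

Emit:
{"api": "arm_command", "payload": {"delta_pos": [[0, 0, 0.01], [0, 0, 0.03], [0, 0, 0.06], [0, 0, 0.1], [0, 0, 0.13], [0, 0, 0.14], [0, 0, 0.14]], "turn": [0, 0, 0, 0, 0, 0, 0]}}

```text
clock: 5.42
tcp_pos: [551.6, 138.1, 396.8]
tcp_rot: [179.9, 0.0, 94.9]
ft_force: [-0.7, -0.5, -0.4]
opening: 0.126
```

```bash
python3 - <<'E'
from h import *
c=cap('wrist','w4');cap('side','s4'); o=env.get_obs(); print(o['clock'],o['tcp_pos'],o['tcp_rot'],o['ft_force'],o['opening'])
crop('s4',230,140,430,330,4,'c7')
E
```

```text
5.525 [551.60124955 138.01956065 395.5657912 ] [-1.79968367e+02  2.00604382e-02  9.49247364e+01] [ 0.55307761 -0.15643776 -0.33735061] 0.1332159140038268
```

View pics/w4.png

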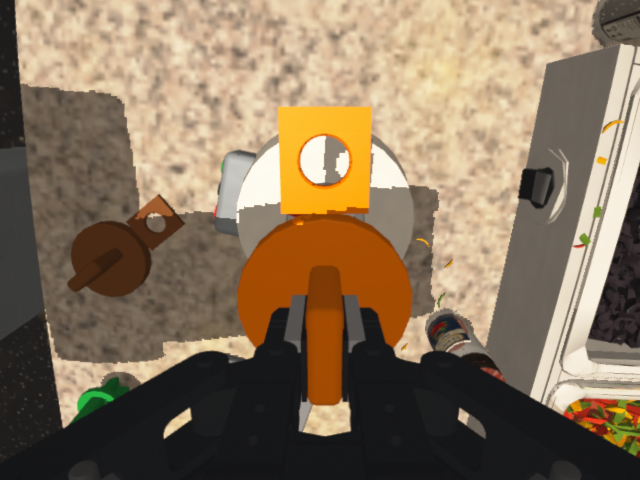

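View pics/c7.png

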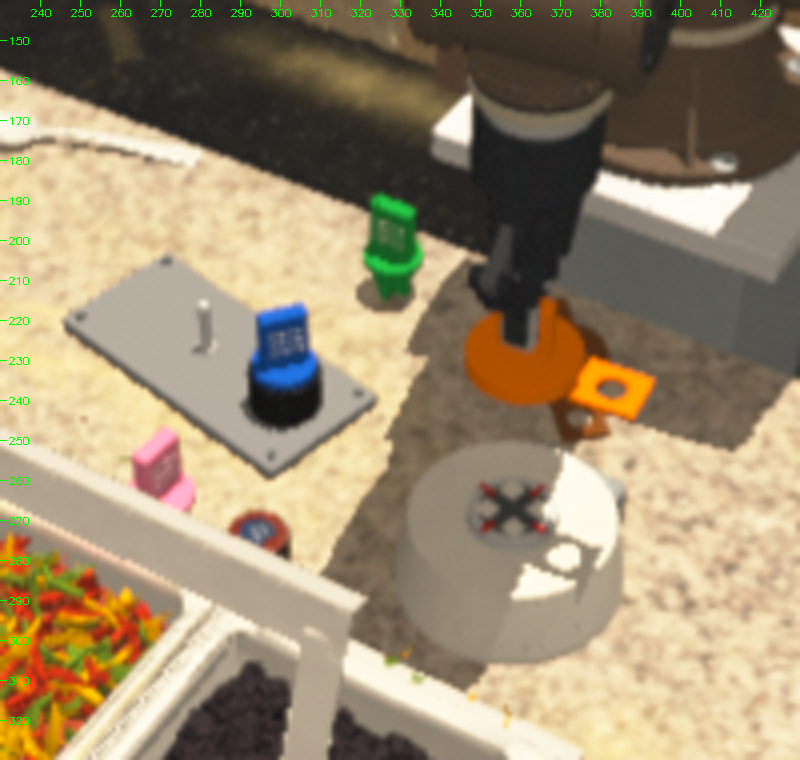

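```bash
python3 - <<'E'
from h import *
for t,T,z in (('w3',(551.6,138.0,256),65),('w4',(551.6,138.0,396),205)):
    c=load(t); e=atz(c,325.8,159.8,z); d=e[:2]-np.array(T[:2]); a=np.radians(-94.92); R=lambda a:np.array([[np.cos(a),-np.sin(a)],[np.sin(a),np.cos(a)]])
    L=R(a)@d; print(e,L, 'tcp target',np.array([482.1,-159.7])-R(np.radians(77.05))@L)
E
```

```text
[546.39365003 196.97685832  65.        ] [59.20607442  0.12903372] tcp target [ 468.9576309 -217.4291437]
[546.76006226 197.10024771 205.        ] [59.29758393 -0.2466109 ] tcp target [ 468.57103309 -217.43414355]
```

Emit:
{"api": "arm_command", "payload": {"delta_pos": [[-0.005, -0.02, 0], [-0.014, -0.06, 0], [-0.025, -0.108, 0], [-0.036, -0.156, 0], [-0.048, -0.205, 0], [-0.059, -0.253, 0], [-0.07, -0.3, 0], [-0.079, -0.338, 0], [-0.0828, -0.3553, -0.02], [-0.0828, -0.3553, -0.06], [-0.0828, -0.3553, -0.09], [-0.0828, -0.3553, -0.09]], "turn": [0, -2, -5, -8, -11, -14, -17, -17.9, -17.9, -17.9, -17.9, -17.9]}}

```text
clock: 7.02
tcp_pos: [467.9, -217.7, 303.6]
tcp_rot: [-179.7, -0.1, 77.0]
ft_force: [-0.8, -0.9, -1.0]
opening: 0.132
```

```bash
python3 - <<'E'
from h import *
c=cap('wrist','w5');cap('side','s5'); o=env.get_obs(); print(o['clock'],o['tcp_pos'],o['tcp_rot'],o['ft_force'],o['opening'])
crop('s5',230,140,390,290,5,'c8')
E
```

```text
7.125 [ 468.63905325 -217.69280165  305.93281782] [-1.79946353e+02  1.48451176e-02  7.70120843e+01] [ 0.17298213 -0.22416149 -0.54232212] 0.1307536691020864
```

View pics/w5.png

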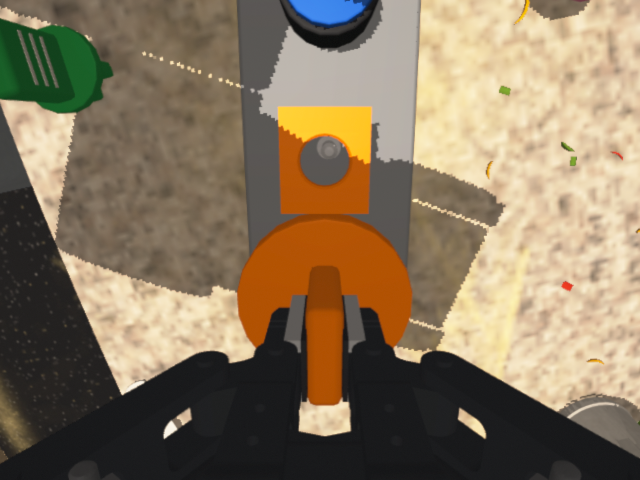

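View pics/c8.png

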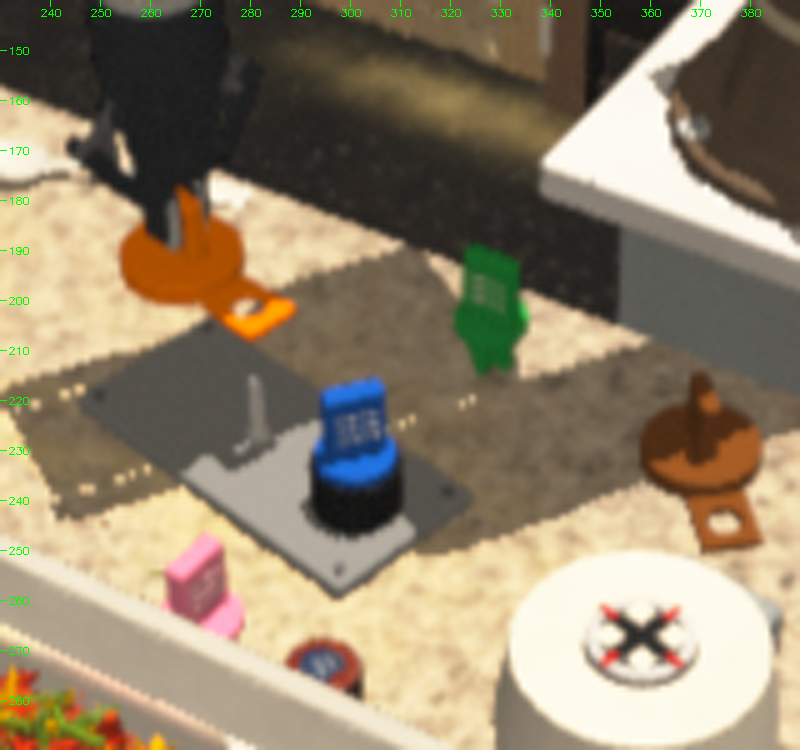

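The peg shows inside the eye, near (329,148). I'll check where it should end up.

```bash
python3 - <<'E'
from h import *
crop('w5',275,100,380,220,6,'c9')
c=load('w5')
print('pred peg top',proj(c,[482.2,-159.6,57]),'eye bottom pix->',atz(c,325.5,160,306-191))
crop('s5',340,245,400,290,12,'c10')
E
```

```text
pred peg top (np.float64(329.6166409785969), np.float64(150.39534852298007)) eye bottom pix-> [ 480.14247112 -159.46228365  115.        ]
```

View pics/c9.png

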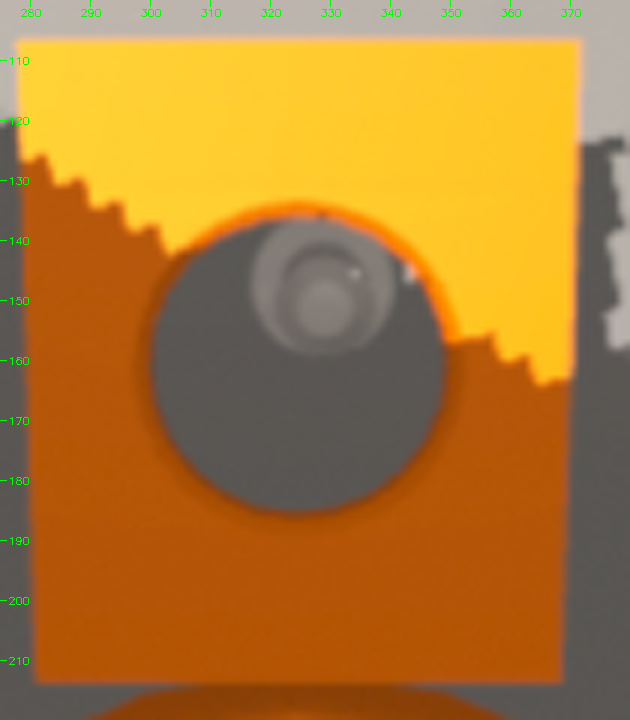

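View pics/c10.png

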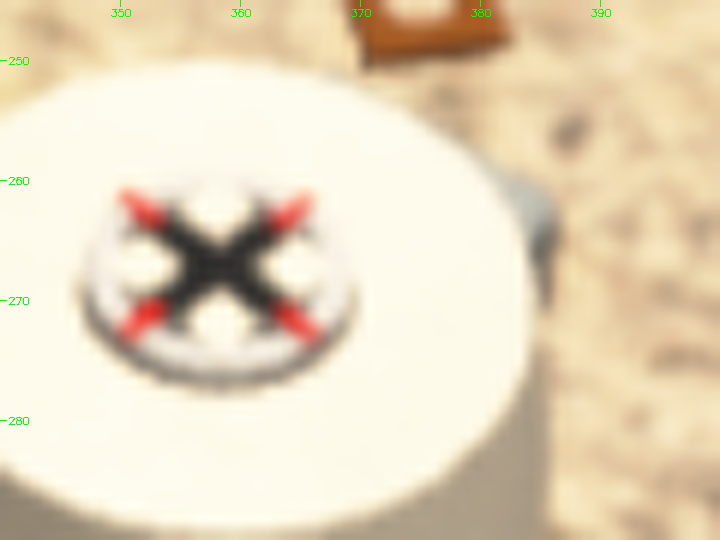

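Emit:
{"api": "arm_command", "payload": {"delta_pos": [[0.001, 0, -0.015], [0.001, 0, -0.035], [0.001, 0, -0.055], [0.001, 0, -0.075], [0.001, 0, -0.088], [0.001, 0, -0.095], [0.001, 0, -0.097], [0.001, 0, -0.097]], "turn": [0, 0, 0, 0, 0, 0, 0, 0]}}

```text
clock: 8.12
tcp_pos: [469.7, -217.7, 209.2]
tcp_rot: [-180.0, 0.0, 77.0]
ft_force: [0.3, -0.0, -0.5]
opening: 0.135
```

```bash
python3 - <<'E'
from h import *
c=cap('wrist','w6');cap('side','s6'); o=env.get_obs(); print(o['clock'],o['tcp_pos'],o['tcp_rot'],o['ft_force'],o['opening'])
crop('s6',230,170,390,290,5,'c11')
E
```

```text
8.225 [ 469.71360923 -217.73017126  209.40725365] [-1.79993997e+02  2.98920298e-02  7.70094305e+01] [-0.93429894  0.34942019 -0.50539277] 0.12732799435325276
```

View pics/w6.png

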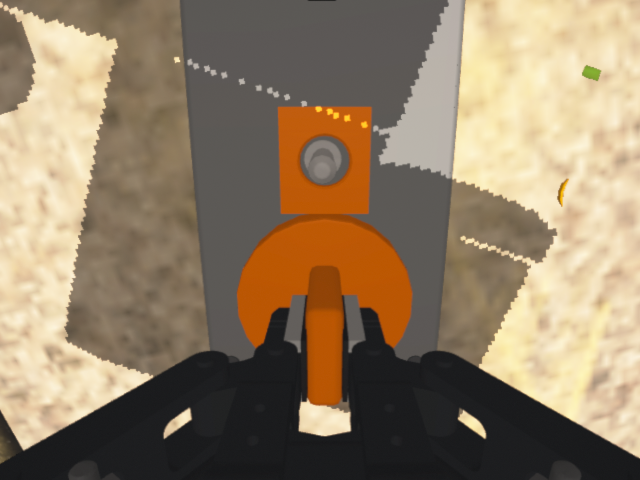

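View pics/c11.png

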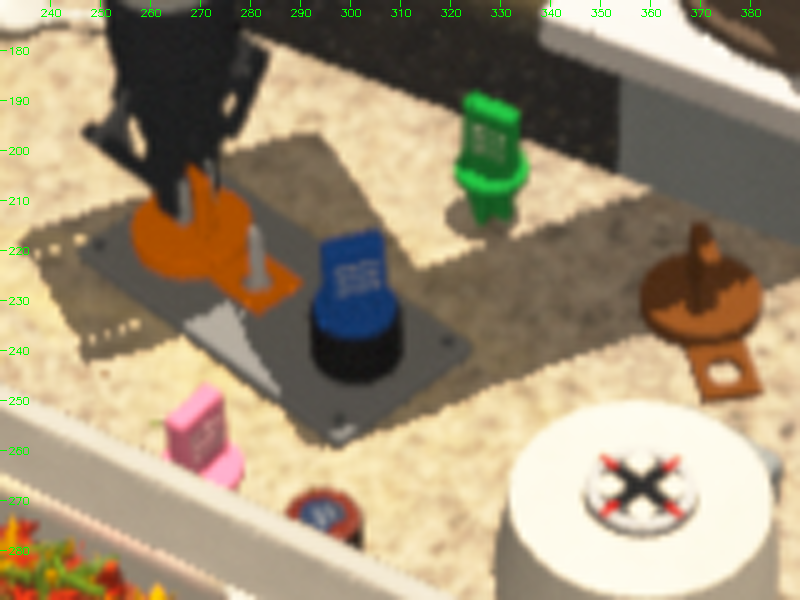

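The peg stands centred in the eye at (324,160). I'll lower the last millimetre, open and lift clear.

Emit:
{"api": "arm_command", "payload": {"delta_pos": [[0, 0, -0.001], [0, 0, -0.0015], [0, 0, -0.0015]], "turn": [0, 0, 0]}}

```text
clock: 8.6
tcp_pos: [469.8, -217.8, 208.7]
tcp_rot: [180.0, 0.0, 77.0]
ft_force: [-1.2, 0.5, 9.5]
opening: 0.129
```

Emit:
{"api": "arm_command", "payload": {"delta_pos": [[0, 0, 0], [0, 0, 0], [0, 0, 0], [0, 0, 0], [0, 0, 0], [0, 0, 0.02], [0, 0, 0.06], [0, 0, 0.11], [0, 0, 0.16], [0, 0, 0.19], [0, 0, 0.19]], "turn": [0, 0, 0, 0, 0, 0, 0, 0, 0, 0, 0], "jaw": 0.6}}

```text
clock: 9.98
tcp_pos: [469.7, -217.7, 400.8]
tcp_rot: [179.7, 0.1, 77.0]
ft_force: [0.2, 0.7, -0.1]
opening: 0.601
```

```bash
python3 - <<'E'
from h import *
c=cap('wrist','w7');cap('side','s7'); o=env.get_obs(); print(o['clock'],o['tcp_pos'],o['tcp_rot'],o['ft_force'],o['opening'])
crop('s7',230,170,390,290,5,'c12')
E
```

```text
10.075 [ 469.52796868 -217.62973794  398.30245214] [1.79970304e+02 4.22217934e-02 7.70082784e+01] [-0.68547742 -0.94371921 -0.18027913] 0.598452291032367
```

View pics/w7.png

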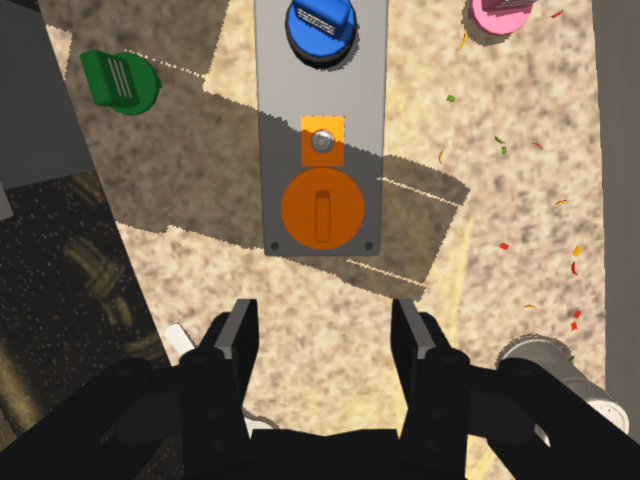

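View pics/c12.png

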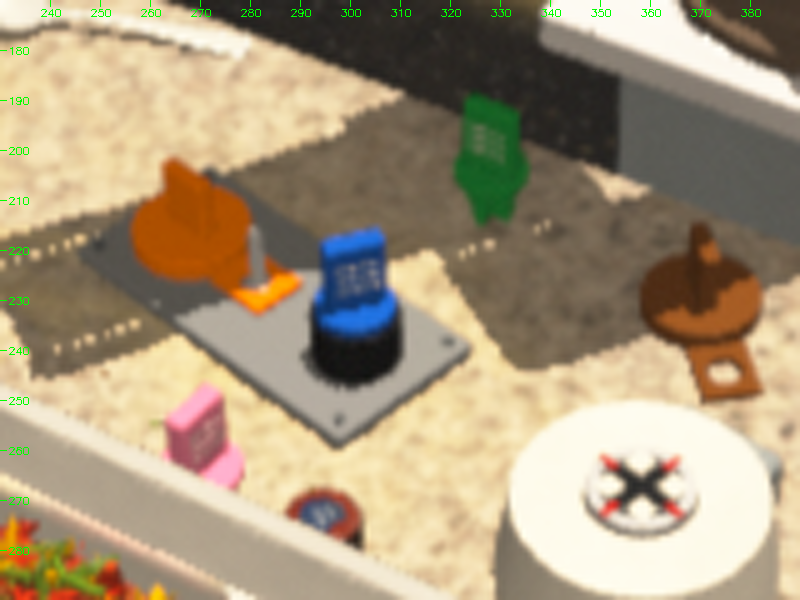

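Cover is released, lying flat with the peg through its eye at (322,141). Next, the stem.

Emit:
{"api": "arm_command", "payload": {"delta_pos": [[0.004, 0.015, 0], [0.012, 0.05, 0], [0.02, 0.09, 0], [0.028, 0.12, 0], [0.032, 0.141, 0], [0.032, 0.141, -0.02], [0.032, 0.141, -0.05], [0.032, 0.141, -0.06], [0.032, 0.141, -0.06]], "turn": [10, 20, 30, 40, 50, 60, 63.7, 63.7, 63.7]}}

```text
clock: 11.2
tcp_pos: [501.6, -76.7, 337.5]
tcp_rot: [-180.0, -0.1, 140.6]
ft_force: [0.0, 0.1, -0.9]
opening: 0.596
```

```bash
python3 - <<'E'
from h import *
c=cap('wrist','w8'); o=env.get_obs(); print(o['clock'],o['tcp_pos'],o['tcp_rot'],o['ft_force'],o['qpos'])
s=load('s7'); m=[atz(s,*p,68) for p in((351.5,262),(365,262),(351.5,272),(365.5,272.5))]; print(m,sum(m)/4)
for a,b in((0,3),(1,2)): d=m[a]-m[b];print(np.degrees(np.arctan2(d[1],d[0]))%90)
E
```

```text
11.25 [501.72916988 -76.74932797 338.28325619] [1.79985344e+02 9.87648651e-03 1.40632898e+02] [0.10438498 0.38872295 0.62905592] [-1.61587389e+01  2.36034602e+01  1.09927889e+02  1.32142683e-02
  4.64537982e+01 -6.68007410e+01]
[array([548.57057956, 116.42827732,  68.        ]), array([529.97159784, 147.11457224,  68.        ]), array([579.66290592, 133.86308559,  68.        ]), array([562.26093252, 165.94142801,  68.        ])] [555.11650396 140.83684079  68.        ]
74.5439139914924
75.06807562632173
```

View pics/w8.png

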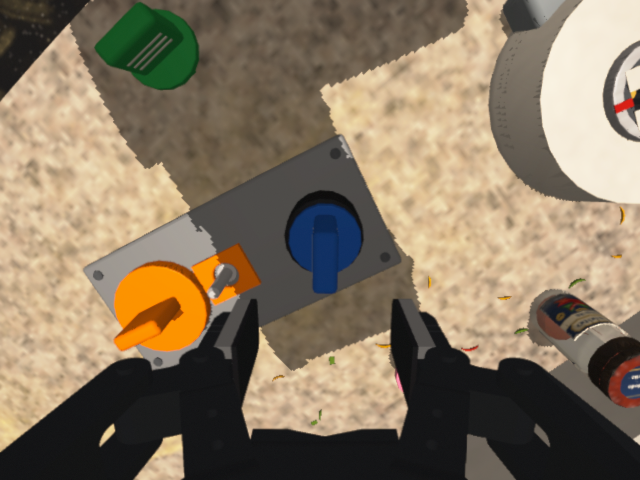

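The fin at (325,250) is vertical in the image and centred between the fingers. I'll descend and grip.

Emit:
{"api": "arm_command", "payload": {"delta_pos": [[0, 0, -0.02], [0, 0, -0.05], [0, 0, -0.08], [0, 0, -0.095], [0, 0, -0.101], [0, 0, -0.101]], "turn": [0, 0, 0, 0, 0, 0]}}

```text
clock: 12.0
tcp_pos: [501.9, -76.8, 237.7]
tcp_rot: [180.0, 0.0, 140.6]
ft_force: [0.5, -0.1, -1.0]
opening: 0.603
```

```bash
python3 - <<'E'
from h import *
c=cap('wrist','w9'); o=env.get_obs(); print(o['clock'],o['tcp_pos'],o['tcp_rot'],o['ft_force'])
E
```

```text
12.05 [501.94510483 -76.80960222 237.97574768] [1.79960903e+02 6.28526757e-02 1.40623651e+02] [-0.95430671 -0.5128363   0.02401537]
```

View pics/w9.png

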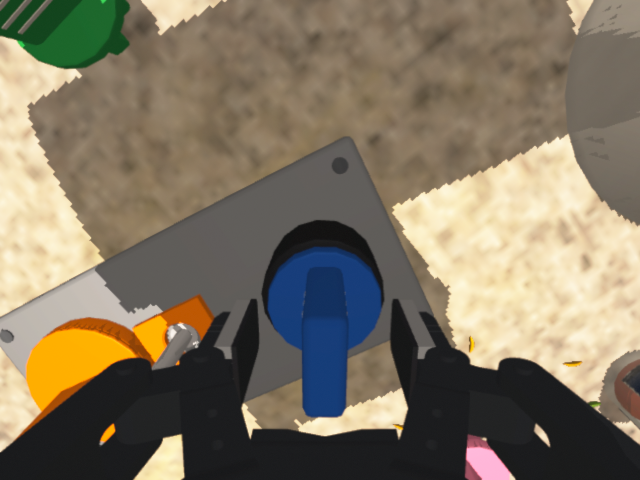

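Emit:
{"api": "arm_command", "payload": {"delta_pos": [[0, 0, 0], [0, 0, 0], [0, 0, 0], [0, 0, 0], [0, 0, 0], [0, 0, 0]], "turn": [0, 0, 0, 0, 0, 0], "jaw": 0, "force": 90}}

```text
clock: 12.8
tcp_pos: [502.0, -76.8, 238.7]
tcp_rot: [179.9, 0.1, 140.6]
ft_force: [-1.0, 1.1, 7.2]
opening: 0.15
```

Emit:
{"api": "arm_command", "payload": {"delta_pos": [[0, 0, 0.01], [0, 0, 0.03], [0, 0, 0.06], [0, 0, 0.09], [0, 0, 0.12], [0.005, 0.02, 0.13], [0.015, 0.06, 0.13], [0.025, 0.095, 0.13], [0.03, 0.11, 0.13], [0.03, 0.11, 0.13]], "turn": [0, 0, 0, 0, 0, -10, -20, -30, -40, -40]}}

```text
clock: 14.05
tcp_pos: [531.9, 34.0, 369.1]
tcp_rot: [179.9, 0.1, 100.8]
ft_force: [-0.1, -0.7, -1.6]
opening: 0.149
```

```bash
python3 - <<'E'
from h import *
c=cap('wrist','w10');cap('side','s10'); o=env.get_obs(); print(o['clock'],o['tcp_pos'],o['tcp_rot'],o['ft_force'],o['opening'])
crop('s10',250,130,410,290,5,'c13')
E
```

```text
14.15 [531.74592343  32.85418941 368.92706232] [1.79941233e+02 1.26408239e-01 1.00881061e+02] [-0.42175793  0.10862002 -1.93927026] 0.1514875346631081
```

View pics/w10.png

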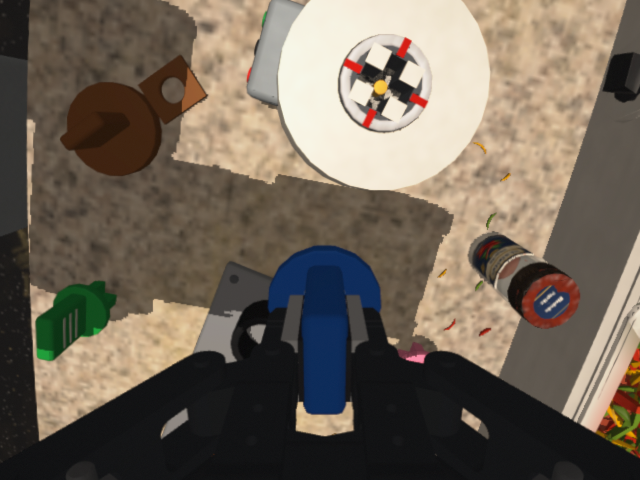

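View pics/c13.png

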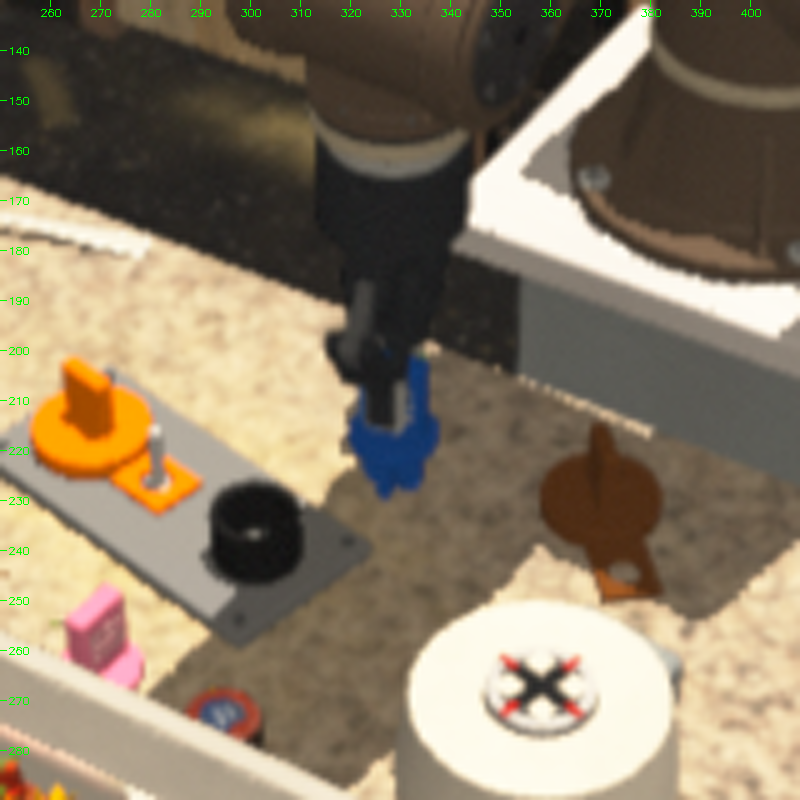

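```bash
python3 - <<'E'
from h import *
crop('w10',330,25,440,140,7,'c14')
E
```

```text
(no output)
```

View pics/c14.png

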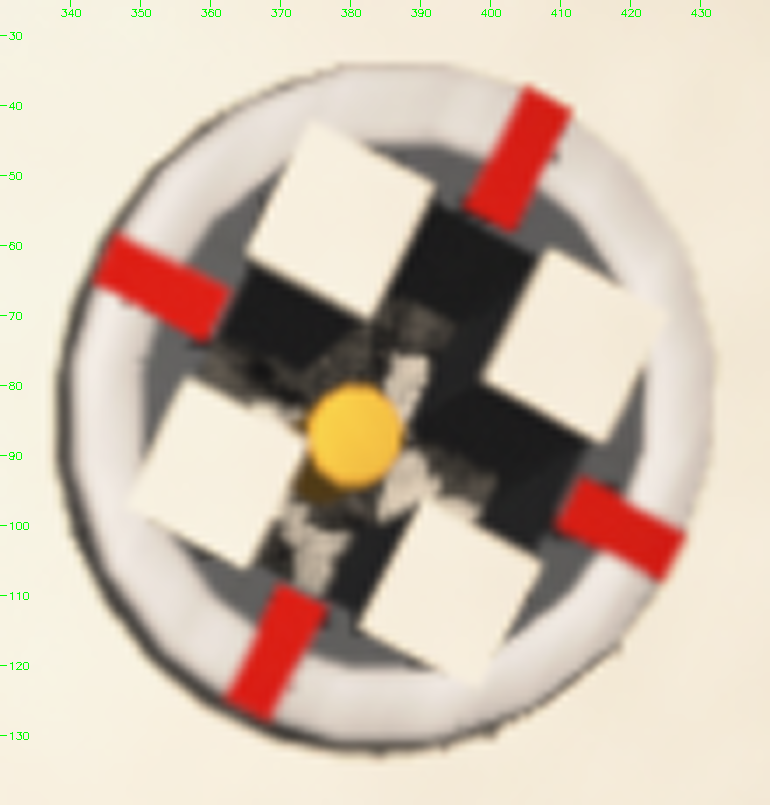

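```bash
python3 - <<'E'
from h import *
crop('w10',260,235,390,330,6,'c15')
E
```

```text
(no output)
```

View pics/c15.png

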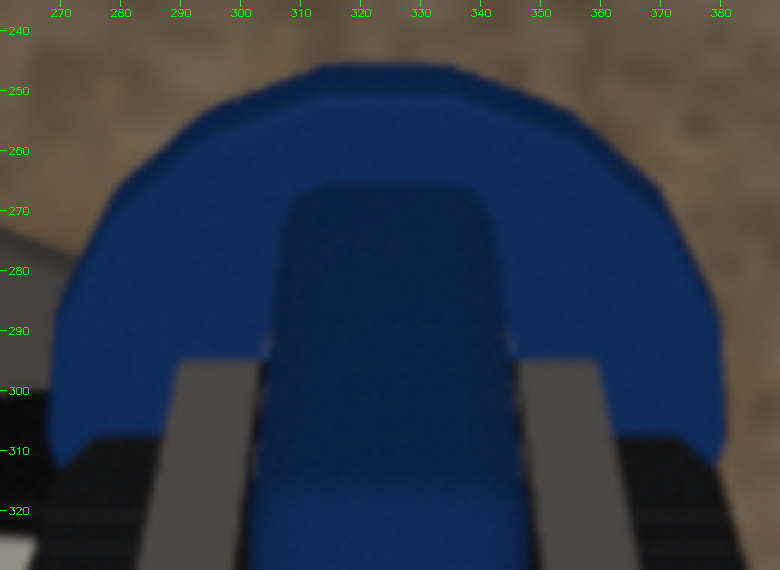

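```bash
python3 - <<'E'
from h import *
c=load('w10');ang=lambda v:np.degrees(np.arctan2(v[1],v[0]))
O=[(408.3,39.1),(345.1,62.1),(365.4,126.6),(426.3,104.6)];I=[(399.6,56.4),(361.3,70.3),(373.3,110.3),(411.1,96.6)]
o=[atz(c,*p,68) for p in O];i=[atz(c,*p,68) for p in I]
print(sum(o)/4,sum(i)/4,[np.linalg.norm(o[k]-o[k+2]) for k in(0,1)],[ang(o[k]-o[k+2])%90 for k in(0,1)],[ang(i[k]-i[k+2])%90 for k in(0,1)])
T=np.array([531.8,33.0]);a=np.radians(-100.88);R=np.array([[np.cos(a),-np.sin(a)],[np.sin(a),np.cos(a)]])
for p,z in(((325.3,250.5),187),((325.3,245.5),179)):
    x=atz(c,*p,z);print(R@(x[:2]-T))
L=atz(c,268.5,298,179);Rr=atz(c,380.5,298,179);print('lr',R@(L[:2]-T),R@(Rr[:2]-T))
# fin side edges bottom/top (z187): pads direction
for p in((309,267),(341,267)): print('fin',R@(atz(c,*p,187)[:2]-T))
for p in((305,318),(348,318)): print('fintop',R@(atz(c,*p,234)[:2]-T))
# same for w9 before the grasp, and coupling from side s10
s=load('s10'); m=[atz(s,*p,68) for p in((351.5,261.5),(364.5,262),(351.5,272),(365,272.5))]; print(sum(m)/4)
E
```

```text
[552.138326   137.45092809  68.        ] [552.13299441 137.45562404  68.        ] [np.float64(58.89247532985206), np.float64(58.45121970002642)] [np.float64(75.27239204252967), np.float64(75.22355567208007)] [np.float64(75.38234669140148), np.float64(75.0278868534296)]
[25.42670191 -0.4184915 ]
[25.05727381 -0.4525059 ]
lr [ 1.36080628 24.08398973] [  1.30758455 -24.33209401]
fin [18.5088575   6.09698125]
fin [18.49658786 -6.70111897]
fintop [20.0586019   5.59855976]
fintop [20.04219069 -6.73363791]
[555.06156125 140.05180098  68.        ]
```

Emit:
{"api": "arm_command", "payload": {"delta_pos": [[0.01, 0.01, 0], [0.03, 0.025, 0], [0.055, 0.045, 0], [0.08, 0.06, 0], [0.1, 0.073, 0], [0.112, 0.08, 0], [0.112, 0.08, 0], [0.112, 0.08, 0]], "turn": [10, 20, 30, 40, 50, 60, 64.3, 64.3]}}

```text
clock: 15.15
tcp_pos: [643.7, 111.9, 368.9]
tcp_rot: [180.0, 0.1, 165.2]
ft_force: [0.6, 0.4, -1.6]
opening: 0.152
```

```bash
python3 - <<'E'
from h import *
c=cap('wrist','w11'); o=env.get_obs(); print(o['clock'],o['tcp_pos'],o['tcp_rot'],o['ft_force'],o['opening'])
u,v=map(int,proj(c,[552,137.5,68])); print(u,v)
u0=max(u-60,0);v0=max(v-60,0);crop('w11',u0,v0,u+60,v+60,6,'c16');print(u0,v0)
E
```

```text
15.2 [643.69439996 111.92868342 368.96617099] [1.79950424e+02 1.10841283e-01 1.65145582e+02] [ 0.4005034   0.05397819 -1.22093656] 0.1514135450247829
326 88
266 28
```

View pics/w11.png

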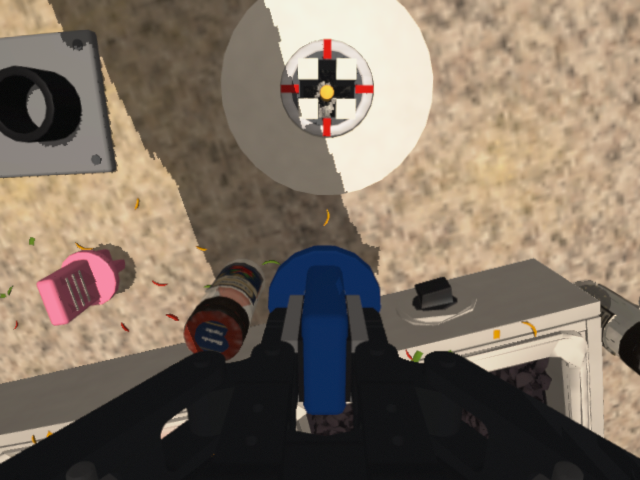

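View pics/c16.png

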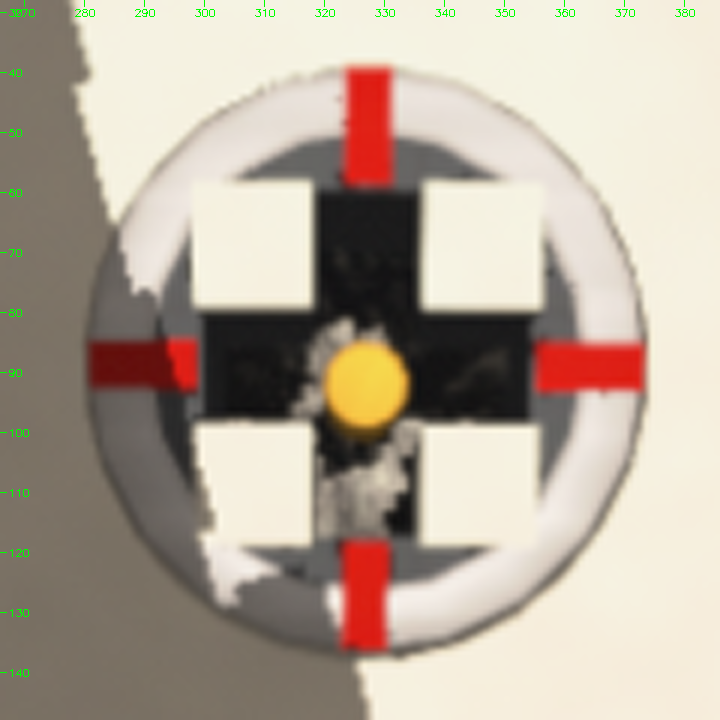

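```bash
python3 - <<'E'
from h import *
c=load('w11');ang=lambda v:np.degrees(np.arctan2(v[1],v[0]))
O=[(327.5,39.3),(281,88.7),(326.7,136.5),(373.3,89.2)]
o=[atz(c,*p,68) for p in O];m=(sum(o)/4)[:2]
print(m,[np.linalg.norm(o[k]-o[k+2]) for k in(0,1)],[ang(o[k]-o[k+2])%90 for k in(0,1)])
# solve constant tool-frame bias using both views
def R(a):a=np.radians(a);return np.array([[np.cos(a),-np.sin(a)],[np.sin(a),np.cos(a)]])
A=np.vstack([np.hstack([np.eye(2),R(100.88)]),np.hstack([np.eye(2),R(165.15)])]);b=np.hstack([[552.1383,137.451],m]);print(np.linalg.solve(A,b))
T=np.array([643.7,111.93]);
for p,z in(((325.3,250.5),187),((325.3,245.5),179)): print(R(-165.15)@(atz(c,*p,z)[:2]-T))
E
```

```text
[552.41338403 138.01492685] [np.float64(58.92142257004986), np.float64(58.708938685041396)] [np.float64(74.91268313331454), np.float64(75.04033848320834)]
[ 5.51826963e+02  1.37951927e+02 -5.50688259e-01 -2.11189161e-01]
[25.07253065 -0.42359727]
[24.69980922 -0.45677832]
```

Emit:
{"api": "arm_command", "payload": {"delta_pos": [[-0.01, 0.003, 0], [-0.03, 0.008, 0], [-0.055, 0.015, 0], [-0.08, 0.022, 0], [-0.091, 0.0256, -0.01], [-0.091, 0.0256, -0.03], [-0.091, 0.0256, -0.05], [-0.091, 0.0256, -0.062], [-0.091, 0.0256, -0.065], [-0.091, 0.0256, -0.065]], "turn": [0, 0, 0, 0, 0, 0, 0, 0, 0, 0]}}

```text
clock: 16.45
tcp_pos: [552.8, 137.5, 304.1]
tcp_rot: [179.9, 0.1, 165.1]
ft_force: [0.5, 0.1, -0.6]
opening: 0.151
```

```bash
python3 - <<'E'
from h import *
c=cap('wrist','w12');cap('side','s12'); cap('scene','sc12');o=env.get_obs(); print(o['clock'],o['tcp_pos'],o['tcp_rot'],o['ft_force'],o['opening'])
crop('s12',310,200,410,310,7,'c17');crop('sc12',220,190,320,290,7,'c18')
E
```

```text
16.6 [552.7840618  137.57063259 304.55252496] [1.79927965e+02 1.67518601e-01 1.65146177e+02] [ 0.06819345 -0.69088418 -0.77358735] 0.15050101093889207
```

View pics/w12.png

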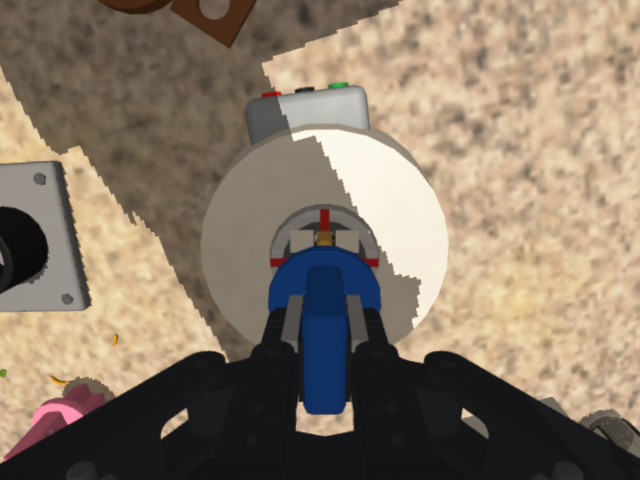

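View pics/c17.png

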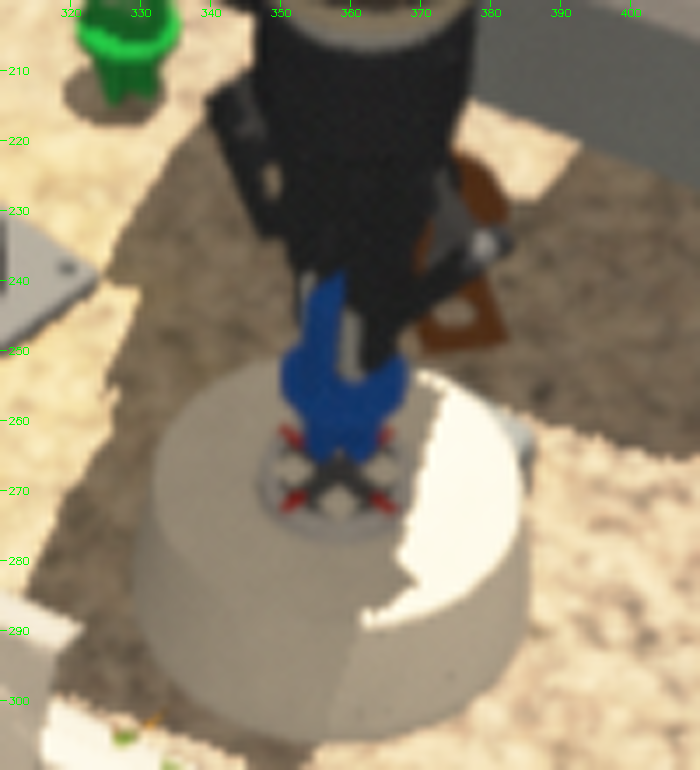

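View pics/c18.png

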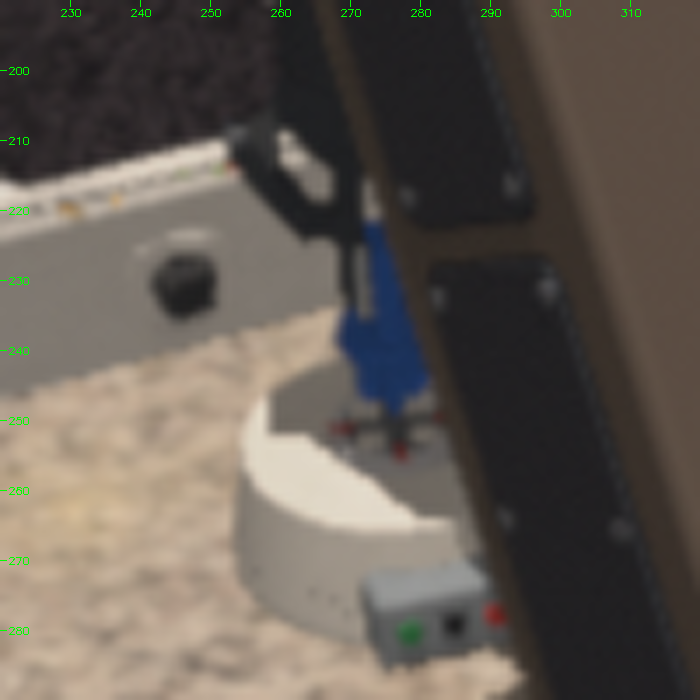

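Stem is over the socket; the collar's red mark at col 325 lines up with the stem axis. I'll descend in small steps.

Emit:
{"api": "arm_command", "payload": {"delta_pos": [[0, 0, -0.004], [0, 0, -0.008], [0, 0, -0.011], [0, 0, -0.013], [0, 0, -0.015], [0, 0, -0.016], [0, 0, -0.017], [0, 0, -0.018], [0, 0, -0.018]], "turn": [0, 0, 0, 0, 0, 0, 0, 0, 0]}}

```text
clock: 17.73
tcp_pos: [552.8, 137.6, 286.5]
tcp_rot: [179.9, 0.2, 165.1]
ft_force: [1.2, -0.8, -0.5]
opening: 0.152
```

Emit:
{"api": "arm_command", "payload": {"delta_pos": [[0, 0, -0.001], [0, 0, -0.002], [0, 0, -0.003], [0, 0, -0.004], [0, 0, -0.004]], "turn": [0, 0, 0, 0, 0]}}

```text
clock: 18.35
tcp_pos: [552.8, 137.6, 282.4]
tcp_rot: [179.9, 0.2, 165.1]
ft_force: [0.7, -0.2, -0.4]
opening: 0.155
```

Emit:
{"api": "arm_command", "payload": {"delta_pos": [[0, 0, -0.001], [0, 0, -0.002], [0, 0, -0.003], [0, 0, -0.004], [0, 0, -0.005], [0, 0, -0.006], [0, 0, -0.006]], "turn": [0, 0, 0, 0, 0, 0, 0]}}

```text
clock: 19.23
tcp_pos: [552.7, 137.5, 276.3]
tcp_rot: [179.9, 0.1, 165.1]
ft_force: [0.5, -0.9, -1.0]
opening: 0.153
```

```bash
python3 - <<'E'
from h import *
cap('wrist','w13');cap('side','s13');o=env.get_obs(); print(o['clock'],o['tcp_pos'],o['ft_force'],o['torque'])
crop('s13',310,200,410,310,7,'c19')
E
```

```text
19.325 [552.76865122 137.54146097 276.40256447] [ 1.26200190e-01  6.91157370e-04 -1.18038606e+00] [0.00521952 0.02213605 0.00129146]
```

View pics/c19.png

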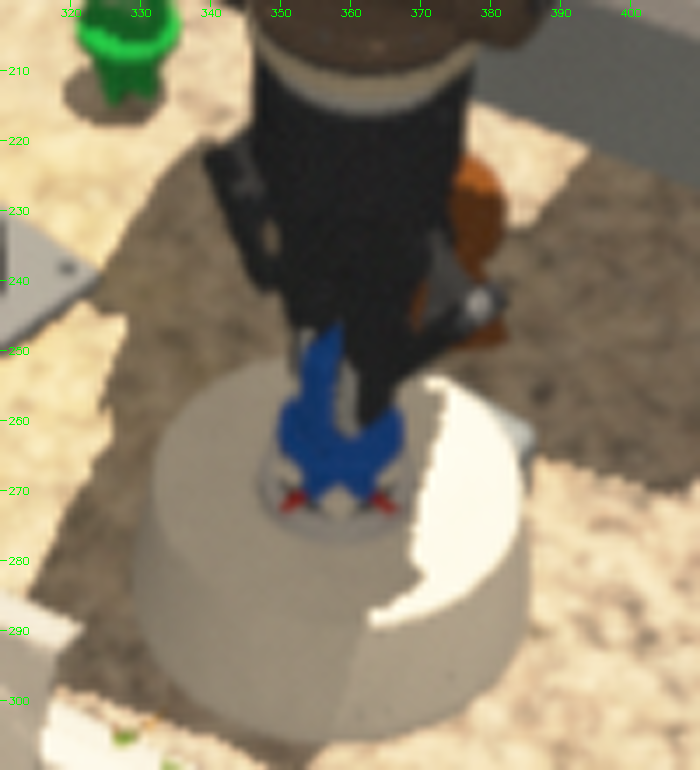

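View pics/w13.png

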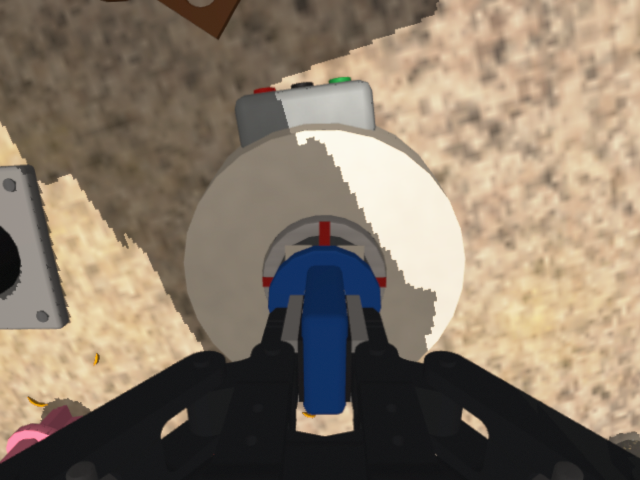

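The foot is in the slots with no side force. I'll keep going down towards the pin; first touch should be near TCP 264.

Emit:
{"api": "arm_command", "payload": {"delta_pos": [[0, 0, -0.002], [0, 0, -0.004], [0, 0, -0.006], [0, 0, -0.008], [0, 0, -0.01], [0, 0, -0.012], [0, 0, -0.013], [0, 0, -0.014], [0, 0, -0.014]], "turn": [0, 0, 0, 0, 0, 0, 0, 0, 0]}}

```text
clock: 20.45
tcp_pos: [552.8, 137.6, 262.7]
tcp_rot: [179.9, 0.2, 165.1]
ft_force: [-1.2, 0.3, 5.3]
opening: 0.155
```

Emit:
{"api": "arm_command", "payload": {"delta_pos": [[0, 0, -0.001], [0, 0, -0.002], [0, 0, -0.003], [0, 0, -0.004], [0, 0, -0.0045], [0, 0, -0.0045]], "turn": [0, 0, 0, 0, 0, 0]}}

```text
clock: 21.2
tcp_pos: [552.8, 137.6, 258.8]
tcp_rot: [179.9, 0.2, 165.2]
ft_force: [-2.0, -0.9, 8.5]
opening: 0.151
```

Emit:
{"api": "arm_command", "payload": {"delta_pos": [[0, 0, -0.001], [0, 0, -0.0015], [0, 0, -0.002], [0, 0, -0.002]], "turn": [0, 0, 0, 0]}}

```text
clock: 21.7
tcp_pos: [552.7, 137.6, 258.6]
tcp_rot: [179.9, 0.3, 165.2]
ft_force: [-6.5, -1.6, 23.2]
opening: 0.151
```

```bash
python3 - <<'E'
from h import *
cap('wrist','w14');cap('side','s14');o=env.get_obs(); print(o['clock'],o['tcp_pos'],o['ft_force'],o['torque'])
crop('s14',240,190,400,310,5,'c20')
E
```

```text
21.8 [552.69039038 137.57300047 258.56317346] [-6.77371537 -0.56789205 23.20872412] [-0.25092077  1.35745899  0.02186564]
```

View pics/c20.png

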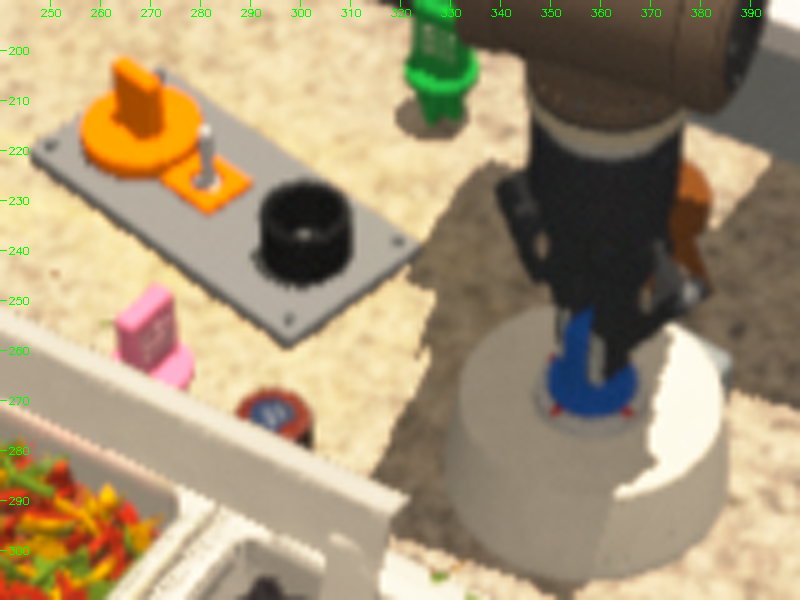

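View pics/w14.png

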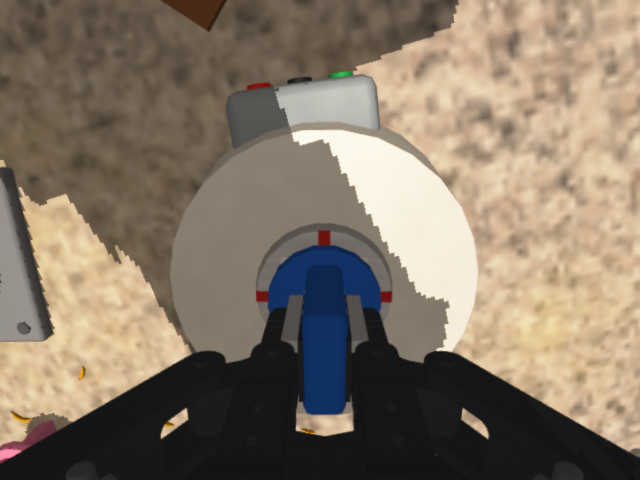

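Emit:
{"api": "arm_command", "payload": {"delta_pos": [[0, 0, -0.0015], [0, 0, -0.0015], [0, 0, -0.0015], [0, 0, -0.0015]], "turn": [0, 0, 0, 0]}}

```text
clock: 22.3
tcp_pos: [552.5, 137.5, 258.6]
tcp_rot: [179.9, 0.3, 165.2]
ft_force: [-5.8, -0.9, 20.2]
opening: 0.154
```

```bash
python3 - <<'E'
from h import *
cap('wrist','w15');cap('scene','sc15');o=env.get_obs(); print(o['clock'],o['tcp_pos'],o['tcp_rot'],o['ft_force'],o['opening'],o['dq'])
crop('w15',240,215,410,340,4,'c21');crop('sc15',220,190,320,290,7,'c22')
c=load('w15')
E
```

```text
22.4 [552.54053048 137.54524887 258.60286545] [179.87153607   0.32853539 165.16007929] [-5.08787791 -0.89640797 21.66623351] 0.15339641376792587 [ 0.05105512 -0.01830721  0.06146701 -0.07888407 -0.02425863 -0.00061114]
```

View pics/c21.png

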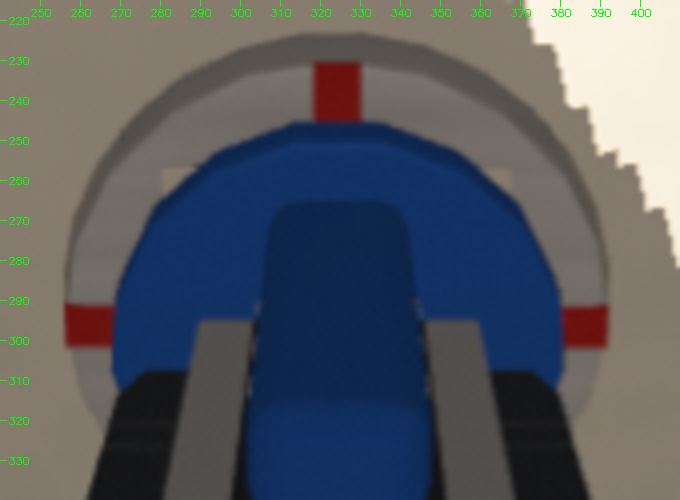

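View pics/c22.png

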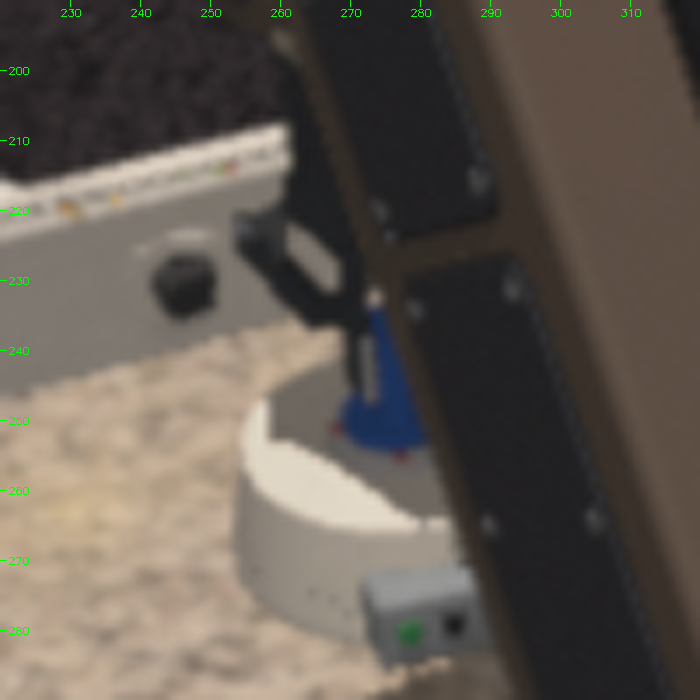

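The flange lies on the collar: red marks at (256,296), (392,296) and (324,246) are in line with the stem. Push is about 21 N and steady, so I'm handing in.

```bash
python3 -c "
from workcell import env
print(env.sign_off()); o=env.get_obs(); print(o['clock'],o['tcp_pos'],o['ft_force'])"
```

```text
the job is handed in; nothing more can be done
None
the job is handed in; nothing more can be done
```

The job is done and handed in, with about 22 s of the 61 s used.

- **Cover:** I lifted it off the drive unit, lowered its eye over the peg and let go. The later pictures show it lying flat on the plate with the peg through the eye.
- **Stem:** I took the blue stem out of its holder and turned it about 24° to match the slots. It went in with no side force, met the sprung pin at about 5 N and came to a hard stop. The arm stood 258.6 mm above the worktop, against 258 to 259 mm expected for fully home. I finished still gripping it and pressing down with about 21 N.
- **Last checks:** the wrist picture showed the flange on the collar and in line with the red marks, and the grip had not slipped. I never went near the flour dredger, spice jar or kitchen timer, and none of the forces I read passed about 25 N.
- **What disagreed or could not be checked:**
  - The side camera put the coupling about 3 mm away from where the wrist camera did, and I used the wrist camera.
  - About 5 N of sideways force and 0.3° of tilt remained at the end while pressing.
  - I could not read the pin's travel directly and inferred it from the height and the hard stop.

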